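# Fit the make-up mirror's arm into its sprung clamp

## Task

Put the make-up mirror up in its clamp: it is stored under the clear lipstick rack with its arm poking out. Set the tin, which blocks the clamp's mouth, upright on the bare counter somewhere else, out of the space in front of the fitted mirror, bring the mirror out, slide its arm fully home along the clamp's channel so that the spring plunger rides over the arm and snaps into its notch, and let go, mirror upright. Leave the soap dish, the lotion bottle and the tumbler where they are.

Things in the scene. Friction and masses are not known exactly. Their poses are not given: they have to be found in the camera images.
- mirror_center (a point): Make-up mirror, loose, 0.28 kg: upright aluminium plate 14 (x) x 100 (y) x 80 mm (z) with a square steel arm, 18 x 18 mm, sticking 150 mm out of its back along -x at the very bottom (arm and plate lie flush on the counter). Point: the plate's centre, 40 mm above its lower edge; x points out of the looking face, z up. It starts under the middle of the rack, arm poking out of the rack's -x side.
- rod_tip (a point): Tip of the mirror's arm, tapered and rounded, on the arm's axis: 157 mm from the plate's centre along the mirror's -x and 31 mm lower. The rack keeps a gripper off the plate and the arm's first 70 mm or so at the start; in the clamp only 45 mm of arm stays bare, so it cannot be pushed home while held by the part first taken.
- notch (a point): Middle of the notch in both sides of the arm (10 mm wide there, between rounded 18 mm wide shoulders), on the arm's axis, 106.5 mm from the plate's centre. Home, it lies at the plunger.
- clamp: Aluminium rod clamp fixed on the counter, x from -55 to +60 mm, 64 mm wide, 39 mm high (lip at the mouth 45). Origin under it, on the counter. A level channel runs along x from the open mouth at -x to an end wall at x = +52 mm: 20.5 mm wide, floor 11 mm and roof bridges 33 mm above the counter. The plunger crosses it from the -y side at x = 0.
- mouth (a point): Centre of the clamp's mouth (clamp x = -55 mm, 20 mm above the counter); axes as the clamp. It flares sideways to about 30 mm over its first 15 mm, and up a little, not down. The arm enters tip first along the clamp's +x, so the mirror then looks along the clamp's -x.
- home (a point): Where the arm's tip lies when fully home: clamp x = 50.5 mm (1.5 mm before the end wall), 20 mm above the counter; the plate's centre is then at clamp x = -106.5 mm and its lower edge 11 mm above the counter.
- plunger (a joint): Spring plunger of the clamp, m: 0 = fully out into the channel, grows as it is pushed back towards the clamp's -y; about 0.005 while it rides on the arm's full width, about 0.001 when in the notch. Spring 5 N at 0 and 500 N/m; pushing the arm past it takes about 5 to 12 N.
- tin_center (a point): Closed aluminium tin, loose, 0.12 kg, 90 x 56 x 40 mm (x, y, z), a clip on its -x end. Point at its centre, 20 mm up. It stands 85 to 125 mm out from the clamp's mouth, in line with the channel.
- rack: Clear acrylic lipstick rack, fixed: a bridge 70 mm (x) by 165 mm (y), open at -x and +x, with 6 mm side walls at y = +-80 mm and a roof from 88 to 94 mm above the counter; three dark lipstick tubes in slots on it, tops 170 mm above the counter. Origin on the counter under its centre.
- dish: bystander; it must stay where it is. Black ceramic soap dish with a bar of soap, loose, 130 x 90 x 29 mm, origin under its centre.
- lotion: bystander; it must stay where it is. White lotion bottle, loose, 58 mm across, 150 mm tall, origin under its centre.
- tumbler: bystander; it must stay where it is. White ceramic tumbler, loose, 72 mm across, 95 mm tall, origin under its centre.

How it is judged:
By the outcome, as a careful person would: the job done as asked, in the order asked, and still so for the second after the job is handed in, with the robot touching nothing.
It also fails if it takes over 72 s, if anything falls off the work surface, if the arm or the gripper's body presses on something with over 40 N, if the wrist force passes 120 N, or if a joint passes its speed limit or range.

## Robot

A 7-joint arm with a two-finger parallel gripper is mounted at the origin on the work surface. World frame = base frame: x ahead of the robot, y to its left, z up, the work surface at z = 0. Lengths are in m, angles in rad, forces in N, time in s.
With the tool pointing down it reaches from about 0.35 to 0.9 m from the base axis. Payload 8.1 kg.
Tool frame: the origin (TCP) lies at the very end of the fingers, on their centre line; the grasp point (between the pads) lies 19 mm behind it; x points along the fingers, y is the direction in which the jaws open and shut, and the axes are right-handed (so a half turn about x gives the same grasp; the last joint's range is limited). The gripper opens to 92 mm and grips with 3 to 60 N. Pads are 19 mm wide; open, the fingers measure 130 mm over their backs; the gripper's body (75 mm by 190 mm) begins 47 mm behind the grasp point.
Start: joints at [1.044, 0.434, 0.025, 1.573, -0.012, 1.134, -0.075], TCP at [0.257, -0.57, 0.227] pointing down, gripper open.
Joint ranges: [-2.62, 2.62], [-0.44, 2.09], [-1.27, 1.32], [0.08, 2.57], [-1.32, 4.46], [0.12, 2], [-2.74, 2.74]. Speed limits (rad/s): [2.22, 2.22, 3.01, 3.01, 3.14, 3.14, 3.14].

## Interface

Orientations are given as a rotation vector (axis times angle).
In Python, from cell import * gives the robot as it stands.
- The arm moves only by the shell command python3 -m handwheel 'ROWS' [FORCE]. ROWS is JSON, a list of rows, each a list of 7 numbers: the opening, from 0 (shut) to 1 (fully open), then the shift along the tool's x, y, z in m, then the turn, a rotation vector about the tool's x, y, z in rad. A call has 1 to 10 rows; each row shifts and turns the commanded pose from where the row before left it, along the tool's axes as they then stand; what a row does not reach is not made up. A row lasts 1/10 s, in which the tool goes at most 50 mm and 8.59 degrees, less where a joint would pass 70% of its speed; a pose out of reach is approached as far as the arm can. A call is refused whole if a number of a shift passes 0.05 or a number of a turn 0.15, either way. A call with a gripper value outside its range is refused whole. The fingers move at their own pace and stop on an object; FORCE is the grip in N (left out, the last holds). Time passes only in rows, so rows that do not move let the fingers close. It gives the time, the measured TCP pose, the force and the opening at its end, in the units of the state.
- observe(): the state, without advancing time (a new reading comes with each control period).
- get_image(name): name is "side" or "top" or "wrist"; returns (picture, depth): 480x640x3 uint8, blue, green, red; 480x640 float32, m along the optical axis (not along the pixel's ray), 0 where there is no reading.
- get_calibration(name): a dict with "camera_matrix" (3x3 intrinsics, pixels), "pose" (4x4, takes a point from camera to world coordinates). Camera axes: x right, y down, z forward; pixel columns grow to the right and rows downward; lengths in m; the calibration is good to about 2 mm. A picture is of the moment at which its call begins: read the wrist's pose just before it. get_calibration takes no time and is no camera call; for the wrist camera it gives the pose at the moment of the call.
- sign_off(): hands the job in, once; it reports no verdict.
The state is a dict: "clock": time; "joints": joint angles; "dq": joint speeds; "joint_efforts": joint torques, N m; "position": TCP position; "ee_rot": TCP orientation; "force": force on the tool from outside, world axes, zero at the start; "ft_torque": the same for the moment, N m; "width": opening from 0.0 (shut) to 1.0 (fully open).
Only numpy, scipy, OpenCV 4.12 (cv2) and the standard library are available. Lean on these libraries where they do the work, as an engineer would, in place of code of your own. Each camera call takes 0.05 s, during which the arm holds its last target. There are 200 camera calls.

## Working session

There is one attempt and no reset: what is moved stays moved. The work goes in short steps, Python scripts to look and compute and a shell command to move; the robot and the scene stay as the last step left them, time stands still between calls to the robot, and variables do not carry over. Pictures are saved under pics/ and viewed, about 8 in all and at most 12, crops included, and the job is handed in when it is done.

```bash
mkdir -p pics; ls; cat > h.py <<'E'
from cell import *
import numpy as np, cv2
from scipy.spatial.transform import Rotation as R
def grab(name,fn):
    c=get_calibration(name); im,d=get_image(name); cv2.imwrite(f'pics/{fn}.png',im); np.savez(f'pics/{fn}.npz',im=im,d=d,K=c['camera_matrix'],T=c['pose']); return im,d
def load(fn): return np.load(f'pics/{fn}.npz')
def cloud(fn):
    z=load(fn); d=z['d']; K=z['K']; v,u=np.mgrid[:480,:640]
    P=np.stack([(u-K[0,2])/K[0,0]*d,(v-K[1,2])/K[1,1]*d,d],-1)
    W=P@z['T'][:3,:3].T+z['T'][:3,3]; W[d==0]=np.nan; return W
def ray(fn,u,v,h):
    z=load(fn); r=z['T'][:3,:3]@np.linalg.inv(z['K'])@np.array([u,v,1.]); o=z['T'][:3,3]; return o+r*(h-o[2])/r[2]
E
python3 - <<'E'
from h import *
s=observe(); print({k:np.round(v,3) for k,v in s.items()})
a,_=grab('top','top0'); b,_=grab('side','side0')
for n in('top0','side0'): print(load(n)['T'].round(3).tolist(),load(n)['K'].round(1).tolist())
print(R.from_rotvec(s['ee_rot']).as_matrix().round(3))
E
```

```text
pics
{'clock': np.float64(0.0), 'joints': array([ 1.044,  0.435,  0.025,  1.574, -0.012,  1.134, -0.075]), 'dq': array([-0.002, -0.001,  0.001, -0.   , -0.001, -0.002,  0.001]), 'joint_efforts': array([-1.0000e-03, -6.6785e+01,  9.8500e-01, -3.1446e+01, -6.1000e-02,
        4.3000e-02,  0.0000e+00]), 'position': array([ 0.257, -0.569,  0.226]), 'ee_rot': array([ 1.988,  0.429, -1.989]), 'force': array([0.044, 1.863, 0.289]), 'ft_torque': array([-0.018, -0.009,  0.022]), 'width': np.float64(0.998)}
[[-0.015, -0.993, 0.118, 0.438], [-1.0, 0.015, -0.003, 0.062], [0.002, -0.118, -0.993, 1.254], [0.0, 0.0, 0.0, 1.0]] [[514.3, 0.0, 330.0], [0.0, 514.3, 228.9], [0.0, 0.0, 1.0]]
[[-0.827, -0.437, 0.354, 0.204], [-0.562, 0.641, -0.523, 0.588], [0.001, -0.631, -0.775, 0.864], [0.0, 0.0, 0.0, 1.0]] [[484.7, 0.0, 315.4], [0.0, 484.7, 238.9], [0.0, 0.0, 1.0]]
[[-0.001  0.411 -0.912]
 [ 0.001 -0.912 -0.411]
 [-1.    -0.001  0.   ]]
```

View pics/top0.png

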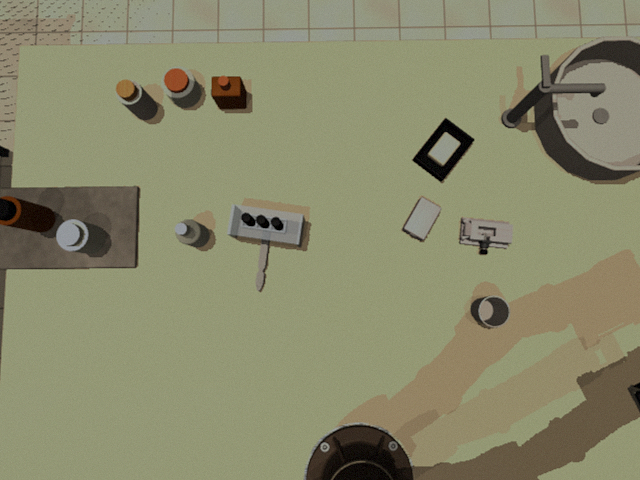

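View pics/side0.png

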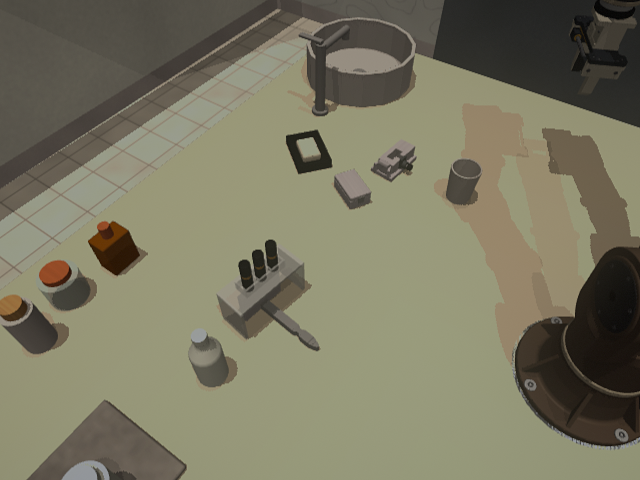

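Top view: clamp at about (486,233) with its mouth to the left, tin at (422,219), rack at (267,225) with the arm tip at (260,288). The dish is at (443,150), tumbler at (489,311) and lotion at (188,232). Next I enlarge and compute.

```bash
python3 - <<'E'
from h import *
im=load('top0')['im']
a=cv2.resize(im[190:265,395:520],None,fx=6.4,fy=6.4,interpolation=cv2.INTER_CUBIC)[:, :800]
b=cv2.resize(im[195:300,220:320],None,fx=3,fy=3,interpolation=cv2.INTER_CUBIC)
W=cloud('top0')
def rect(lo,hi,box):
    u0,v0,u1,v1=box; w=W[v0:v1,u0:u1].reshape(-1,3); w=w[(w[:,2]>lo)&(w[:,2]<hi)]
    (c,sz,ang)=cv2.minAreaRect((w[:,:2]*1000).astype(np.float32)); print(box,len(w),np.round(c,1),np.round(sz,1),round(ang,1),'zmed',np.median(w[:,2]).round(4)); return w
rect(.03,.05,(395,190,448,245)) # tin
rect(.03,.06,(455,210,520,240))
w=rect(.008,.03,(245,244,280,295)) # arm
m=w[:,:2].mean(0); u=np.linalg.svd(w[:,:2]-m)[2][0]; print(m,u,np.degrees(np.arctan2(u[1],u[0])),((w[:,:2]-m)@u).min(),((w[:,:2]-m)@u).max())
rect(.08,.1,(220,195,315,255))
rect(.015,.06,(405,110,480,185)); rect(.08,.11,(460,285,520,335)); rect(.05,.16,(165,210,215,250))
c=np.zeros((480,800,3),np.uint8); c[:]=a[:480]; cv2.imwrite('pics/cropA.png',c)
s=load('side0')['im']
cv2.imwrite('pics/cropB.png',np.hstack([cv2.resize(im[195:300,220:320],(400,420),interpolation=2),cv2.resize(s[130:230,330:425],(400,420),interpolation=2)]))
E
```

```text
(395, 190, 448, 245) 895 [ 605.2 -163.6] [56.2 93.5] 58.9 zmed 0.0405
(455, 210, 520, 240) 709 [ 572.8 -318.2] [120.   46.3] 84.5 zmed 0.0397
(245, 244, 280, 295) 343 [494.8 219.2] [ 32.2 110.7] 87.4 zmed 0.0183
[0.4980164  0.22258216] [-0.9908794   0.13475171] 172.2557371070107 -0.0531949434907361 0.05883928071897533
(220, 195, 315, 255) 1612 [590.4 205.4] [165.8  71. ] 80.8 zmed 0.0944
(405, 110, 480, 185) 1175 [ 779.2 -225.9] [ 90.1 133.2] 50.6 zmed 0.0276
(460, 285, 520, 335) 293 [ 386.4 -305.9] [71.2 68.6] 88.1 zmed 0.0942
(165, 210, 215, 250) 607 [574.1 376.7] [51.2 55.6] 60.8 zmed 0.1049
```

View pics/cropA.png

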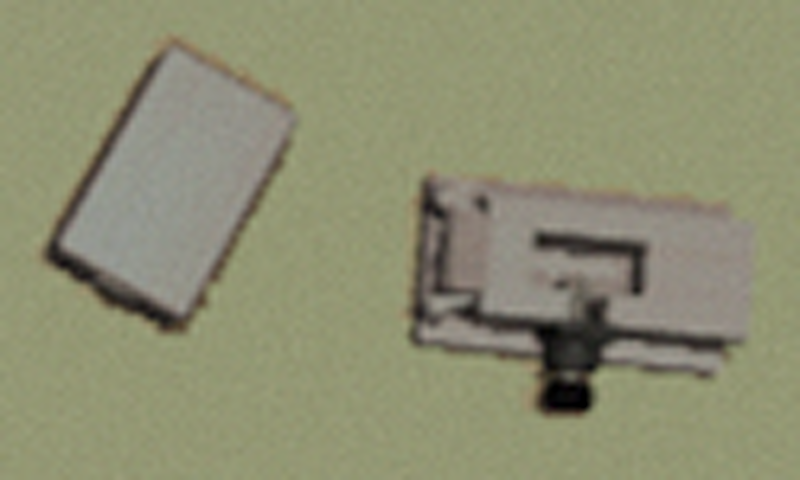

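```bash
cat >> h.py <<'E'
def plan(x,y,z,yaw):
    s=observe(); p=s['position']; M=R.from_rotvec(s['ee_rot']).as_matrix()
    c=np.degrees(np.arctan2(M[1,1],M[0,1])); d=(yaw-c+180)%360-180
    a=np.radians(yaw); ty=np.array([np.cos(a),np.sin(a),0]); tx=np.array([0,0,-1.]); tz=np.cross(tx,ty)
    G=np.stack([tx,ty,tz],1); tilt=R.from_matrix(M.T@R.from_euler('z',-d,degrees=True).as_matrix()@G).as_rotvec()
    e=G.T@(np.array([x,y,z])-p)
    print('t',round(float(s['clock']),2),'pos',p.round(4),'yaw',c.round(2),'w',round(float(s['width']),3),'F',s['force'].round(1))
    print('turn x: %.3f rad total; tilt err'%(-np.radians(d)),tilt.round(4),'then shift tool xyz',e.round(4))
E
python3 -c "
from h import *
plan(.605,-.164,.12,-121.1)"
```

```text
t 0.1 pos [ 0.2568 -0.5693  0.226 ] yaw -65.72 w 1.001 F [ 0.  -0.6 -0.2]
turn x: 0.967 rad total; tilt err [0.     0.0001 0.0014] then shift tool xyz [ 0.106  -0.5269 -0.0888]
```

```bash
python3 -m handwheel '[[1,0,0,0,0.14,0,0],[1,0,0,0,0.14,0,0],[1,0,0,0,0.14,0,0],[1,0,0,0,0.14,0,0],[1,0,0,0,0.14,0,0],[1,0,0,0,0.14,0,0],[1,0,0,0,0.127,0,0]]'
python3 -m handwheel '[[1,0,-0.04,-0.007,0,0,0],[1,0,-0.04,-0.007,0,0,0],[1,0,-0.04,-0.007,0,0,0],[1,0,-0.04,-0.007,0,0,0],[1,0,-0.04,-0.007,0,0,0],[1,0,-0.04,-0.007,0,0,0],[1,0,-0.04,-0.007,0,0,0],[1,0,-0.04,-0.007,0,0,0],[1,0,-0.04,-0.007,0,0,0],[1,0,-0.04,-0.007,0,0,0]]'
python3 -c "
from h import *
plan(.605,-.164,.12,-121.1)"
```

```text
clock: 0.8
position: [0.2569, -0.5694, 0.2263]
ee_rot: [-1.91, 0.537, 1.912]
force: [-0.6, -0.8, -0.1]
width: 1.002
clock: 1.8
position: [0.5244, -0.262, 0.2265]
ee_rot: [-1.914, 0.533, 1.915]
force: [1.4, -0.6, 0.2]
width: 1.002
t 1.8 pos [ 0.5244 -0.262   0.2265] yaw -121.13 w 1.002 F [ 1.4 -0.6  0.2]
turn x: -0.001 rad total; tilt err [-0.      0.0005 -0.0001] then shift tool xyz [ 0.1065 -0.1256 -0.0184]
```

```bash
python3 -m handwheel '[[1,0,-0.042,-0.006,0,0,0],[1,0,-0.042,-0.006,0,0,0],[1,0,-0.0416,-0.0064,0,0,0],[1,0,0,0,0,0,0]]'
python3 - <<'E'
from h import *
grab('wrist','w1'); z=load('w1'); print(z['T'].round(3).tolist(),z['K'].round(0).tolist())
W=cloud('w1'); w=W.reshape(-1,3)
t=w[(w[:,2]>.034)&(w[:,2]<.048)&(np.hypot(w[:,0]-.605,w[:,1]+.164)<.075)]
if len(t)>20: print(len(t),cv2.minAreaRect((t[:,:2]*1000).astype(np.float32)))
plan(.605,-.164,.006,-121.1)
E
```

```text
clock: 2.2
position: [0.6078, -0.1578, 0.2258]
ee_rot: [-1.919, 0.521, 1.919]
force: [0.4, -0.0, -0.6]
width: 1.0
[[-0.509, -0.83, -0.227, 0.668], [-0.861, 0.49, 0.137, -0.194], [-0.003, 0.265, -0.964, 0.383], [0.0, 0.0, 0.0, 1.0]] [[338.0, 0.0, 317.0], [0.0, 338.0, 240.0], [0.0, 0.0, 1.0]]
4539 ((603.9693603515625, -160.630615234375), (56.053462982177734, 92.35620880126953), 58.93242263793945)
t 2.25 pos [ 0.6058 -0.1615  0.2258] yaw -120.79 w 1.001 F [-0.5 -0.  -0.4]
turn x: 0.005 rad total; tilt err [0.     0.0015 0.0011] then shift tool xyz [ 0.2198  0.0026 -0.0006]
```

View pics/w1.png

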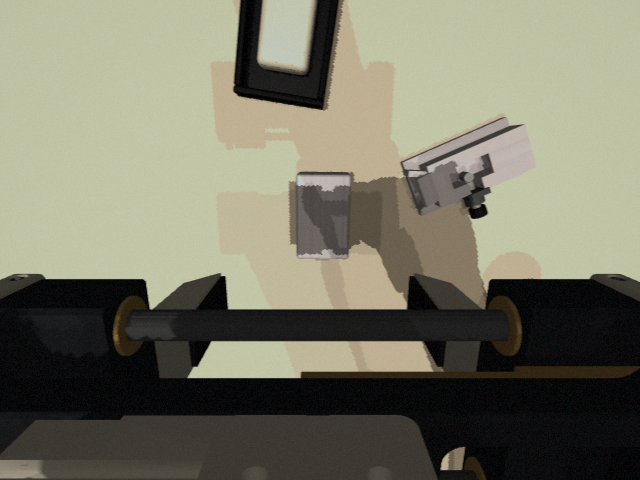

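Wrist view: tin at (324,216) in line with the jaws, clamp at (465,165), dish at (285,50). The tin's depth fit agrees with the top view, so I descend and grip.

```bash
python3 -m handwheel '[[1,0.045,0,0,0.005,0,0],[1,0.045,0,0,0,0,0],[1,0.045,0,0,0,0,0],[1,0.045,0,0,0,0,0],[1,0.039,0,0,0,0,0],[1,0,0,0,0,0,0],[0.4,0,0,0,0,0,0],[0.4,0,0,0,0,0,0],[0.4,0,0,0,0,0,0],[0.4,0,0,0,0,0,0]]' 25
python3 - <<'E'
from h import *
plan(.76,-.02,.1,-121.1)
W=cloud('w1'); w=W.reshape(-1,3)
t=w[(w[:,2]>.03)&(w[:,2]<.055)&(abs(w[:,0]-.575)<.06)&(w[:,1]<-.235)]
print(len(t),cv2.minAreaRect((t[:,:2]*1000).astype(np.float32)))
E
```

```text
clock: 3.25
position: [0.605, -0.1657, 0.0091]
ee_rot: [-1.913, 0.537, 1.91]
force: [-0.5, -0.8, -0.1]
width: 0.701
t 3.25 pos [ 0.605  -0.1657  0.0091] yaw -121.42 w 0.701 F [-0.5 -0.8 -0.1]
turn x: -0.006 rad total; tilt err [-0.     -0.0018  0.0006] then shift tool xyz [-0.0909 -0.2048 -0.0575]
4717 ((556.5939331054688, -312.5809631347656), (119.362548828125, 75.1279067993164), 82.49284362792969)
```

```bash
python3 -m handwheel '[[0.4,0,0,0,0,0,0],[0.4,0,0,0,0,0,0],[0.4,0,0,0,0,0,0],[0.4,-0.03,0,0,0,0,0],[0.4,-0.05,0,0,0,0,0],[0.4,0,0,0,0,0,0]]' 30
python3 -c "
from h import *
plan(.76,-.02,.1,-121.1)"
```

```text
clock: 3.85
position: [0.6082, -0.1666, 0.0939]
ee_rot: [-1.921, 0.537, 1.901]
force: [1.1, -0.4, 0.2]
width: 0.61
t 3.85 pos [ 0.6082 -0.1666  0.0939] yaw -121.43 w 0.61 F [ 1.1 -0.4  0.2]
turn x: -0.006 rad total; tilt err [-0.     -0.0092  0.0033] then shift tool xyz [-0.0061 -0.2039 -0.0542]
```

```bash
python3 -m handwheel '[[0.4,0,-0.034,-0.009,0,0,0],[0.4,0,-0.034,-0.009,0,0,0],[0.4,0,-0.034,-0.009,0,0,0],[0.4,0,-0.034,-0.009,0,0,0],[0.4,0,-0.034,-0.009,0,0,0],[0.4,0,-0.034,-0.009,0,0,0],[0.4,0,0,0,0,0,0],[0.4,0,0,0,0,0,0]]'
python3 -c "
from h import *
plan(.76,-.02,.0095,-121.4)"
```

```text
clock: 4.65
position: [0.7566, -0.0185, 0.0867]
ee_rot: [-1.912, 0.536, 1.914]
force: [-0.8, -0.6, -1.2]
width: 0.607
t 4.65 pos [ 0.7566 -0.0185  0.0867] yaw -121.31 w 0.607 F [-0.8 -0.6 -1.2]
turn x: 0.002 rad total; tilt err [-0.      0.0009 -0.0006] then shift tool xyz [ 0.0772 -0.0004 -0.0037]
```

```bash
python3 -m handwheel '[[0.4,0.04,0,0,0,0,0],[0.4,0.027,0,0,0,0,0],[0.4,0.008,0,0,0,0,0],[0.4,0.001,0,0,0,0,0],[0.4,0,0,0,0,0,0],[1,0,0,0,0,0,0],[1,0,0,0,0,0,0],[1,0,0,0,0,0,0],[1,0,0,0,0,0,0]]'
python3 -c "
from h import *
plan(.504,.2212,.2,-97.7)"
```

```text
clock: 5.55
position: [0.7571, -0.0195, 0.0123]
ee_rot: [-1.912, 0.537, 1.911]
force: [1.1, 0.8, 0.8]
width: 0.908
t 5.55 pos [ 0.7571 -0.0195  0.0123] yaw -121.41 w 0.908 F [1.1 0.8 0.8]
turn x: -0.414 rad total; tilt err [-0.     -0.0007  0.0005] then shift tool xyz [-0.1877 -0.2046  0.2831]
```

```bash
python3 -m handwheel '[[1,-0.03,0,0,0,0,0],[1,-0.05,0,0,0,0,0],[1,-0.05,0,0,0,0,0],[1,-0.05,0,0,0,0,0],[1,-0.05,0,0,0,0,0],[1,0,0,0,-0.14,0,0],[1,0,0,0,-0.14,0,0],[1,0,0,0,-0.134,0,0]]'
python3 -m handwheel '[[1,0,-0.025,0.035,0,0,0],[1,0,-0.025,0.035,0,0,0],[1,0,-0.025,0.035,0,0,0],[1,0,-0.025,0.035,0,0,0],[1,0,-0.025,0.035,0,0,0],[1,0,-0.025,0.035,0,0,0],[1,0,-0.025,0.035,0,0,0],[1,0,-0.03,0.038,0,0,0],[1,0,0,0,0,0,0],[1,0,0,0,0,0,0]]'
python3 - <<'E'
from h import *
grab('wrist','w2'); grab('top','top2')
plan(.504,.2212,.008,-97.7)
w=cloud('w2').reshape(-1,3)
t=w[(w[:,2]>.010)&(w[:,2]<.026)&(w[:,0]>.40)&(w[:,0]<.545)&(abs(w[:,1]-.222)<.05)]
print(len(t),t[:,2].max()); print(cv2.minAreaRect((t[:,:2]*1000).astype(np.float32)))
for x in np.arange(.43,.545,.01):
    q=t[abs(t[:,0]-x)<.005]
    if len(q): print(x.round(3),len(q),np.percentile(q[:,1],[3,50,97]).round(4))
t=cloud('top2')[100:215,300:400].reshape(-1,3); t=t[(t[:,2]>.025)&(t[:,2]<.06)]
print('tin',len(t),np.nanmedian(t,0))
E
```

```text
clock: 6.35
position: [0.7568, -0.0195, 0.2424]
ee_rot: [-2.156, 0.139, 2.154]
force: [0.6, -0.2, 0.2]
width: 0.997
clock: 7.35
position: [0.5031, 0.2226, 0.2422]
ee_rot: [-2.154, 0.141, 2.153]
force: [0.7, -0.4, -0.0]
width: 0.999
t 7.45 pos [0.5046 0.2206 0.2419] yaw -97.76 w 1.0 F [-0.  -0.1  1. ]
turn x: -0.001 rad total; tilt err [ 0.     -0.0008 -0.0003] then shift tool xyz [ 0.2339 -0.0005  0.0006]
1273 0.018910981134836857
((491.7835388183594, 226.45144653320312), (17.87127685546875, 107.43132019042969), 82.80962371826172)
0.44 40 [0.2287 0.2333 0.2373]
0.45 94 [0.225  0.232  0.2387]
0.46 121 [0.2227 0.2309 0.2394]
0.47 124 [0.2215 0.2296 0.238 ]
0.48 121 [0.2207 0.229  0.2368]
0.49 87 [0.2197 0.2266 0.2323]
0.5 128 [0.2177 0.2258 0.2339]
0.51 132 [0.2164 0.2244 0.2325]
0.52 134 [0.2151 0.2232 0.2311]
0.53 145 [0.2127 0.2211 0.2297]
0.54 147 [0.2115 0.22   0.2288]
tin 875 [ 0.75507464 -0.0207182   0.04028398]
```

View pics/w2.png

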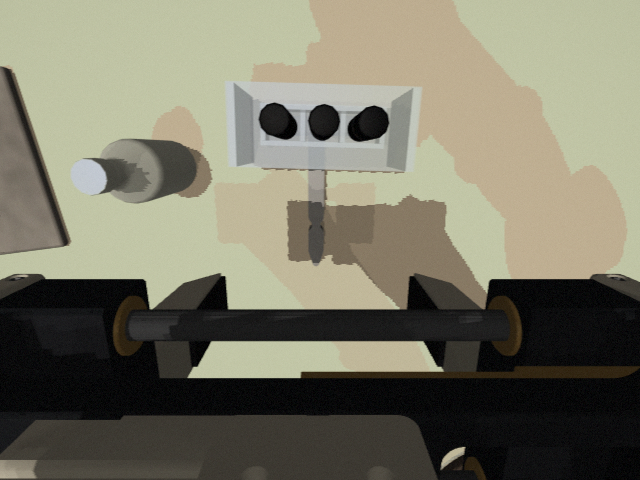

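```bash
python3 -m handwheel '[[1,0.05,-0.0035,0.003,0,0,0],[1,0.05,0,0,0,0,0],[1,0.05,0,0,0,0,0],[1,0.05,0,0,0,0,0],[1,0.03,0,0,0,0,0],[1,0.005,0,0,0,0,0],[1,0,0,0,0,0,0],[1,0,0,0,0,0,0]]'
python3 -c "
from h import *
plan(.502,.2245,.003,-97.7)"
```

```text
clock: 8.25
position: [0.5029, 0.2254, 0.0085]
ee_rot: [-2.153, 0.145, 2.148]
force: [0.3, 0.1, -0.3]
width: 1.002
t 8.25 pos [0.5029 0.2254 0.0085] yaw -97.76 w 1.002 F [ 0.3  0.1 -0.3]
turn x: -0.001 rad total; tilt err [-0.     -0.0022  0.0013] then shift tool xyz [0.0055 0.0011 0.0008]
```

```bash
python3 -m handwheel '[[1,0.005,0.001,0,0,0,0],[0.05,0,0,0,0,0,0],[0.05,0,0,0,0,0,0],[0.05,0,0,0,0,0,0],[0.05,0,0,0,0,0,0],[0.05,0,0,0,0,0,0],[0.05,0,0,0,0,0,0],[0.05,0,0,0,0,0,0],[0.05,0,0,0,0,0,0],[0.05,0,0,0,0,0,0]]' 60
python3 -m handwheel '[[0.05,0,0,0,0,0,0],[0.05,0,0,0,0,0,0],[0.05,0,0,0,0,0,0],[0.05,0,0,0,0,0,0]]'
python3 -c "
from h import *
plan(.502,.2245,.003,-97.7)"
```

```text
clock: 9.25
position: [0.5012, 0.2244, 0.0019]
ee_rot: [-2.152, 0.145, 2.152]
force: [-1.1, 0.4, 0.0]
width: 0.264
clock: 9.65
position: [0.5012, 0.2243, 0.0019]
ee_rot: [-2.152, 0.145, 2.152]
force: [-0.0, 1.5, -0.7]
width: 0.19
t 9.65 pos [0.5012 0.2243 0.0019] yaw -97.69 w 0.19 F [-0.   1.5 -0.7]
turn x: 0.000 rad total; tilt err [ 0. -0. -0.] then shift tool xyz [-0.0011 -0.0003 -0.0008]
```

```bash
python3 -m handwheel '[[0.05,-0.002,0,0,0,0,0],[0.05,0,0,0.01,0,0,0],[0.05,0,0,0.02,0,0,0],[0.05,0,0,0.025,0,0,0],[0.05,0,0,0.025,0,0,0],[0.05,0,0,0.02,0,0,0],[0.05,0,0,0,0,0,0],[0.05,-0.03,0,0,0,0,0],[0.05,-0.03,0,0,0,0,0],[0.05,0,0,0,0,0,0]]'
python3 - <<'E'
from h import *
grab('wrist','w3'); grab('side','side3'); plan(.586,-.181,.07,-5.5)
cv2.imwrite('pics/c3.png',np.hstack([cv2.resize(load('w3')['im'],(400,300)),cv2.resize(load('side3')['im'][200:440,160:480],(400,300))]))
E
```

```text
clock: 10.65
position: [0.4039, 0.239, 0.0669]
ee_rot: [-2.155, 0.141, 2.145]
force: [-0.3, 0.9, -1.3]
width: 0.192
t 10.75 pos [0.4025 0.2379 0.0643] yaw -97.71 w 0.196 F [-0.1  0.4 -3.1]
turn x: -1.609 rad total; tilt err [-0.     -0.0012  0.0011] then shift tool xyz [-0.0057  0.2228  0.3993]
```

View pics/c3.png

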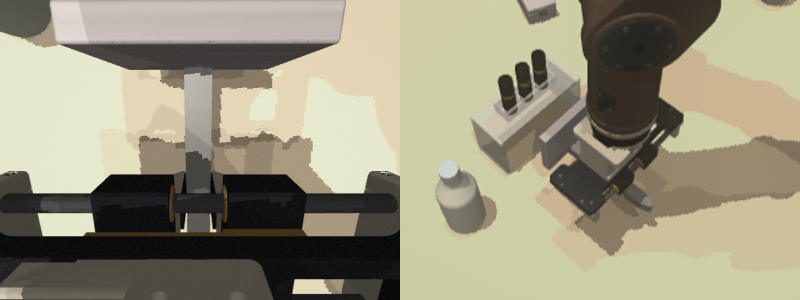

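```bash
python3 -m handwheel '[[0.05,0,0,0,-0.14,0,0],[0.05,0,0,0,-0.14,0,0],[0.05,0,0,0,-0.14,0,0],[0.05,0,0,0,-0.14,0,0],[0.05,0,0,0,-0.14,0,0],[0.05,0,0,0,-0.14,0,0]]'
python3 -m handwheel '[[0.05,0,0,0,-0.14,0,0],[0.05,0,0,0,-0.14,0,0],[0.05,0,0,0,-0.14,0,0],[0.05,0,0,0,-0.14,0,0],[0.05,0,0,0,-0.14,0,0],[0.05,0,0,0,-0.069,0,0],[0.05,0,0,0,0,0,0]]'
python3 -m handwheel '[[0.05,0,0,0.03,0,0,0],[0.05,0,0,0.04,0,0,0],[0.05,0,0,0.04,0,0,0],[0.05,0,0,0.04,0,0,0],[0.05,0,0,0.04,0,0,0],[0.05,0,0,0.04,0,0,0],[0.05,0,0,0.02,0,0,0],[0.05,0,0,0,0,0,0]]'
python3 -c "
from h import *
plan(.586,-.175,.07,-5.5)"
```

```text
clock: 11.35
position: [0.4012, 0.2371, 0.0625]
ee_rot: [1.806, 0.671, -1.811]
force: [0.8, -0.7, -3.0]
width: 0.186
clock: 12.05
position: [0.4013, 0.237, 0.0626]
ee_rot: [1.277, 1.164, -1.281]
force: [-0.0, 0.2, -3.6]
width: 0.186
clock: 12.85
position: [0.3767, -0.0142, 0.0632]
ee_rot: [1.283, 1.159, -1.287]
force: [-0.1, 0.1, -2.5]
width: 0.191
t 12.85 pos [ 0.3767 -0.0142  0.0632] yaw -5.94 w 0.191 F [-0.1  0.1 -2.5]
turn x: -0.008 rad total; tilt err [0.     0.0012 0.002 ] then shift tool xyz [-0.0068  0.2237  0.14  ]
```

```bash
python3 -m handwheel '[[0.05,0,0.02,0.01,-0.008,0,0],[0.05,0,0.04,0.025,0,0,0],[0.05,0,0.04,0.025,0,0,0],[0.05,0,0.04,0.03,0,0,0],[0.05,0,0.04,0.025,0,0,0],[0.05,0,0.03,0.02,0,0,0],[0.05,0,0.014,0.005,0,0,0],[0.05,0,0,0,0,0,0],[0.05,0,0,0,0,0,0]]'
python3 - <<'E'
from h import *
plan(.586,-.175,.0045,-5.5)
E
```

```text
clock: 13.75
position: [0.5882, -0.1688, 0.0629]
ee_rot: [1.274, 1.168, -1.274]
force: [0.1, 0.4, -2.3]
width: 0.191
t 13.75 pos [ 0.5882 -0.1688  0.0629] yaw -5.04 w 0.191 F [ 0.1  0.4 -2.3]
turn x: 0.008 rad total; tilt err [-0.     -0.001   0.0017] then shift tool xyz [ 0.0584 -0.0016  0.0064]
```

```bash
python3 -m handwheel '[[0.05,0.03,-0.0015,0.006,0.008,0,0],[0.05,0.02,0,0,0,0,0],[0.05,0.006,0,0,0,0,0],[0.05,0.003,0,0,0,0,0],[0.05,0.001,0,0,0,0,0],[0.05,0,0,0,0,0,0],[0.05,0,0,0,0,0,0]]'
python3 -c "
from h import *
plan(.586,-.175,.003,-5.5)"
```

```text
clock: 14.45
position: [0.5874, -0.1762, 0.0049]
ee_rot: [1.28, 1.161, -1.279]
force: [-0.3, 0.8, -2.7]
width: 0.192
t 14.45 pos [ 0.5874 -0.1762  0.0049] yaw -5.5 w 0.192 F [-0.3  0.8 -2.7]
turn x: -0.000 rad total; tilt err [-0.      0.0002 -0.0014] then shift tool xyz [ 0.0019 -0.0015 -0.001 ]
```

```bash
python3 -m handwheel '[[0.05,0.002,0,0,0,0,0],[0.05,0,0,0,0,0,0],[1,0,0,0,0,0,0],[1,0,0,0,0,0,0],[1,0,0,0,0,0,0],[1,0,0,0,0,0,0],[1,-0.02,0,0,0,0,0],[1,-0.04,0,0,0,0,0],[1,-0.05,0,0,0,0,0],[1,-0.05,0,0,0,0,0]]'
python3 -m handwheel '[[1,-0.05,0,0,0,0,0],[1,-0.03,0,-0.03,0,0,0],[1,0,0,-0.04,0,0,0],[1,0,0,-0.04,0,0,0],[1,0,0,-0.04,0,0,0],[1,0,0,-0.04,0,0,0],[1,0,0,0,0,0,0],[1,0,0,0,0,0,0]]'
python3 - <<'E'
from h import *
plan(.596,-.083,.2,-95.5)
grab('top','top4'); grab('wrist','w4')
W=cloud('top4'); 
def box(w,lo,hi,x0,x1,y0,y1):
    w=w.reshape(-1,3); w=w[(w[:,2]>lo)&(w[:,2]<hi)&(w[:,0]>x0)&(w[:,0]<x1)&(w[:,1]>y0)&(w[:,1]<y1)]
    if len(w)<10: print(len(w)); return w
    c,s,a=cv2.minAreaRect((w[:,:2]*1000).astype(np.float32)); print(len(w),np.round(c,1),np.round(s,1),round(a,1),w[:,2].max().round(4),np.median(w[:,2]).round(4)); return w
for n in('top4','w4'):
    W=cloud(n); print(n); box(W,.06,.1,.5,.7,-.15,0); a=box(W,.012,.03,.5,.68,-.25,-.11); box(W,.03,.06,.5,.65,-.40,-.235)
    if len(a)>9:
        m=a[:,:2].mean(0);u=np.linalg.svd(a[:,:2]-m)[2][0];print('arm',m.round(4),u.round(3))
cv2.imwrite('pics/c4.png',np.hstack([cv2.resize(load('top4')['im'][180:270,370:520],(500,300),interpolation=2),cv2.resize(load('w4')['im'],(300,300))]))
E
```

```text
clock: 15.45
position: [0.5862, -0.176, 0.1634]
ee_rot: [1.279, 1.164, -1.28]
force: [0.4, 0.2, 0.2]
width: 0.833
clock: 16.25
position: [0.6049, 0.0141, 0.2419]
ee_rot: [1.278, 1.164, -1.278]
force: [1.4, -0.6, -1.1]
width: 0.996
t 16.25 pos [0.6049 0.0141 0.2419] yaw -5.35 w 0.996 F [ 1.4 -0.6 -1.1]
turn x: 1.573 rad total; tilt err [0. 0. 0.] then shift tool xyz [ 0.0419  0.0975 -0.0005]
top4
0
63 [ 582.  -224.6] [30.7 15.9] 71.8 0.0238 0.0178
833 [ 556.9 -315.7] [118.   76.1] 82.5 0.049 0.0395
arm [ 0.5834 -0.2254] [-0.346 -0.938]
w4
899 [594.9 -75.2] [ 3.3 99.5] 84.4 0.0805 0.072
405 [ 585.2 -175.8] [46.7 17.2] 84.1 0.0192 0.0171
0
arm [ 0.5853 -0.1746] [-0.089 -0.996]
```

View pics/c4.png

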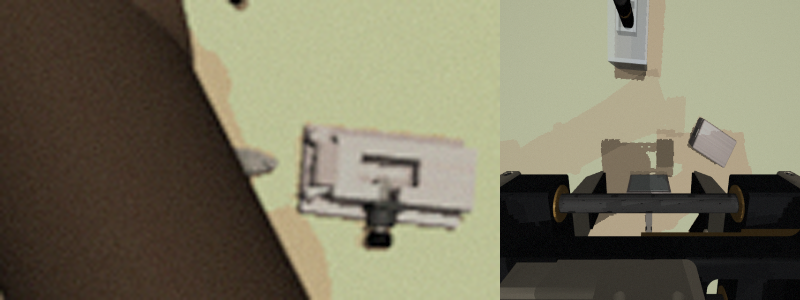

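```bash
python3 -m handwheel '[[1,0,0,0,0.14,0,0],[1,0,0,0,0.14,0,0],[1,0,0,0,0.14,0,0],[1,0,0,0,0.14,0,0],[1,0,0,0,0.14,0,0],[1,0,0,0,0.14,0,0],[1,0,0,0,0.14,0,0],[1,0,0,0,0.14,0,0],[1,0,0,0,0.14,0,0],[1,0,0,0,0.14,0,0]]'
python3 -m handwheel '[[1,0,0,0,0.14,0,0],[1,0,0,0,0.033,0,0],[1,0,0.04,-0.001,0,0,0],[1,0,0.04,-0.001,0,0,0],[1,0,0.04,-0.001,0,0,0],[1,0,0.04,-0.001,0,0,0],[1,0,0.04,-0.001,0,0,0],[1,0,0.0045,0,0,0,0],[1,0,0,0,0,0,0],[1,0,0,0,0,0,0]]'
python3 - <<'E'
from h import *
grab('wrist','w5'); plan(.594,-.083,.2,-95.5)
def box(w,lo,hi,x0,x1,y0,y1):
    w=w.reshape(-1,3); w=w[(w[:,2]>lo)&(w[:,2]<hi)&(w[:,0]>x0)&(w[:,0]<x1)&(w[:,1]>y0)&(w[:,1]<y1)]
    if len(w)<10: print(len(w)); return w
    c,s,a=cv2.minAreaRect((w[:,:2]*1000).astype(np.float32)); print(len(w),np.round(c,1),np.round(s,1),round(a,1),w[:,2].max().round(4),np.median(w[:,2]).round(4)); return w
W=cloud('w5'); box(W,.074,.09,.5,.7,-.15,0); a=box(W,.012,.025,.5,.68,-.25,-.11); m=a[:,:2].mean(0);u=np.linalg.svd(a[:,:2]-m)[2][0];print('arm',m.round(4),u.round(4))
box(W,.033,.06,.5,.65,-.40,-.235)
cv2.imwrite('pics/c5.png',cv2.resize(load('w5')['im'][90:315,170:470],(800,600),interpolation=2))
E
```

```text
clock: 17.35
position: [0.605, 0.0108, 0.2419]
ee_rot: [2.187, 0.072, -2.188]
force: [0.2, -0.5, -0.3]
width: 1.002
clock: 18.35
position: [0.5898, -0.1908, 0.2419]
ee_rot: [-2.17, 0.106, 2.171]
force: [0.9, 0.8, -0.4]
width: 1.001
t 18.4 pos [ 0.59   -0.1901  0.2419] yaw -95.57 w 1.004 F [-0.7  0.7 -0.1]
turn x: -0.001 rad total; tilt err [0.     0.     0.0008] then shift tool xyz [ 0.0419 -0.1069  0.0063]
1515 [595.  -82.2] [14.5 99.8] 84.4 0.0809 0.0785
1641 [ 586.2 -173.9] [128.9  18.2] 84.6 0.019 0.0167
arm [ 0.5867 -0.1704] [-0.0974 -0.9952]
3510 [ 567.7 -314.7] [117.5  50.9] 83.1 0.045 0.0381
```

View pics/c5.png

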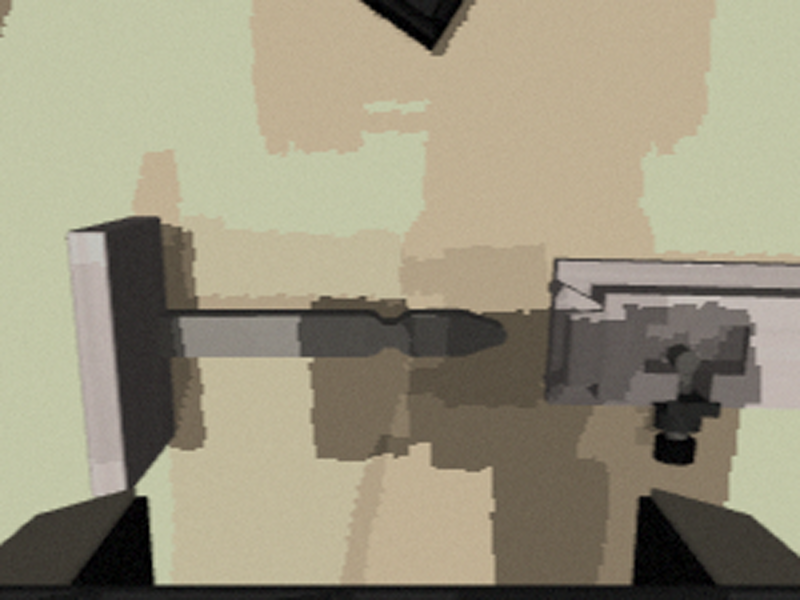

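Plate is at crop column 70–170, the arm axis at row ~333 with its tip at (505,333), and the clamp mouth at column ~552 with flare edges near rows 285–400. I need the channel's exact lateral offset.

```bash
python3 - <<'E'
from h import *
W=cloud('w5'); xh=np.array([-.0955,-.9954]); yh=np.array([.9954,-.0955]); O=np.array([.573,-.3157])
U=(W[...,:2]-O)@xh*1000; V=(W[...,:2]-O)@yh*1000; Z=W[...,2]*1000
print('plate-arm in clamp frame: plate',[(np.array([.595,-.0822])-O)@xh,(np.array([.595,-.0822])-O)@yh])
for a in range(-62,64,6):
    s=(abs(U-a)<3)&(abs(V)<50)
    o=[]
    for lo,hi in((5,16),(16,30),(34,42),(42,48)):
        q=V[s&(Z>lo)&(Z<hi)]; o.append((len(q),)+tuple(np.round(np.percentile(q,[2,98]),1)) if len(q)>3 else None)
    print(a,o)
# arm edges
for a in range(-215,-60,12):
    s=(abs(U-a)<6)&(Z>14)&(Z<24)&(abs(V)<25); q=V[s]
    if len(q)>5: print('arm',a,np.percentile(q,[3,97]).round(1))
q=U[(Z>12)&(Z<30)&(abs(V)<15)&(U<-50)]; print('tip',np.percentile(q,99.5))
im=load('w5')['im'][180:250,365:460]; im=cv2.convertScaleAbs(im,alpha=1.8); cv2.imwrite('pics/c6.png',cv2.resize(im,(800,590),interpolation=2))
E
```

```text
plate-arm in clamp frame: plate [np.float64(-0.23452689999999998), np.float64(-0.0004004499999999821)]
-62 [(7, np.float64(-20.7), np.float64(20.3)), (17, np.float64(-23.7), np.float64(20.2)), None, None]
-56 [(164, np.float64(-32.5), np.float64(30.1)), (24, np.float64(-19.3), np.float64(23.1)), (48, np.float64(-15.3), np.float64(12.5)), (89, np.float64(-15.5), np.float64(13.8))]
-50 [(99, np.float64(-32.9), np.float64(30.8)), None, (102, np.float64(-15.5), np.float64(13.6)), (45, np.float64(-14.9), np.float64(13.7))]
-44 [(96, np.float64(-32.9), np.float64(30.2)), (24, np.float64(-23.5), np.float64(20.8)), (160, np.float64(-21.3), np.float64(17.2)), None]
-38 [(72, np.float64(-32.9), np.float64(30.0)), (6, np.float64(20.6), np.float64(20.8)), (222, np.float64(-22.4), np.float64(20.5)), None]
-32 [(59, np.float64(-33.2), np.float64(30.1)), (8, np.float64(20.4), np.float64(20.8)), (218, np.float64(-22.4), np.float64(20.1)), None]
-26 [(56, np.float64(-33.0), np.float64(30.1)), (9, np.float64(20.2), np.float64(20.7)), (209, np.float64(-23.9), np.float64(20.3)), None]
-20 [(60, np.float
[... 1511 characters left out ...]
18.8)), None]
46 [(60, np.float64(-35.2), np.float64(28.5)), (11, np.float64(18.6), np.float64(18.8)), (222, np.float64(-25.4), np.float64(18.1)), None]
52 [(58, np.float64(-35.5), np.float64(28.3)), (9, np.float64(18.4), np.float64(18.8)), (224, np.float64(-25.1), np.float64(18.1)), None]
58 [(36, np.float64(-35.5), np.float64(28.3)), (6, np.float64(18.4), np.float64(18.5)), (114, np.float64(-24.3), np.float64(18.1)), None]
arm -215 [-8.9  8.4]
arm -203 [-8.9  8.4]
arm -191 [-8.9  8.4]
arm -179 [-8.9  8.5]
arm -167 [-9.2  8.3]
arm -155 [-9.   8.4]
arm -143 [-9.2  8.3]
arm -131 [-7.2  6.4]
arm -119 [-9.1  8.3]
arm -107 [-9.1  8.2]
arm -95 [-8.8  7.8]
arm -83 [-5.6  4.7]
tip -80.3226643621079
```

View pics/c6.png

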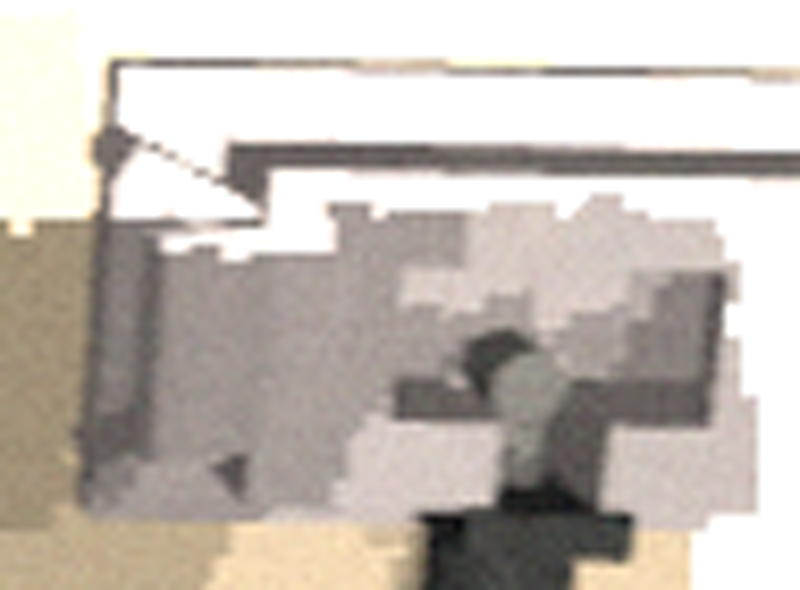

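```bash
python3 -m handwheel '[[1,0,-0.03,0.0014,0,0,0],[1,0,-0.04,0.002,0,0,0],[1,0,-0.038,0.002,0,0,0],[1,0.04,0,0,0,0,0],[1,0.04,0,0,0,0,0],[1,0,0,0,0,0,0],[1,0,0,0,0,0,0]]'
python3 - <<'E'
from h import *
plan(.595,-.082,.024,-95.5)
W=cloud('w5'); xh=np.array([-.0955,-.9954]); yh=np.array([.9954,-.0955]); O=np.array([.573,-.3157])
U=(W[...,:2]-O)@xh*1000; V=(W[...,:2]-O)@yh*1000; Z=W[...,2]*1000
q=U[(Z>8)&(Z<48)&(abs(V)<30)&(abs(U)<75)&((abs(V)>15)|(Z>30))]; print(np.percentile(q,[.5,99.5]))
E
```

```text
clock: 19.1
position: [0.5951, -0.0822, 0.1624]
ee_rot: [-2.17, 0.105, 2.173]
force: [0.0, 0.1, 0.3]
width: 0.999
t 19.1 pos [ 0.5951 -0.0822  0.1624] yaw -95.56 w 0.999 F [0.  0.1 0.3]
turn x: -0.001 rad total; tilt err [0.     0.001  0.0003] then shift tool xyz [ 1.384e-01 -2.000e-04  1.000e-04]
[-59.15114339  57.58244309]
```

```bash
python3 -m handwheel '[[1,0.04,0,0,0,0,0],[1,0.04,0,0,0,0,0],[1,0.035,0,0,0,0,0],[1,0.018,0,0,0,0,0],[1,0.004,0,0,0,0,0],[1,0,0,0,0,0,0],[0,0,0,0,0,0,0],[0,0,0,0,0,0,0],[0,0,0,0,0,0,0],[0,0,0,0,0,0,0]]' 60
python3 -m handwheel '[[0,0,0,0,0,0,0],[0,0,0,0,0,0,0],[0,0,0,0,0,0,0],[0,0,0,0,0,0,0],[0,0,0,0,0,0,0],[0,0,0,0,0,0,0],[0,0,0,0,0,0,0],[0,0,0,0,0,0,0],[0,0,0,0,0,0,0],[0,0,0,0,0,0,0]]'
python3 -c "
from h import *
plan(.595,-.082,.024,-95.5)"
```

```text
clock: 20.1
position: [0.5955, -0.0832, 0.0256]
ee_rot: [-2.172, 0.107, 2.17]
force: [-0.4, -0.2, 0.5]
width: 0.7
clock: 21.1
position: [0.5951, -0.0831, 0.0249]
ee_rot: [-2.171, 0.107, 2.171]
force: [0.0, 1.1, -0.9]
width: 0.153
t 21.1 pos [ 0.5951 -0.0831  0.0249] yaw -95.63 w 0.153 F [ 0.   1.1 -0.9]
turn x: -0.002 rad total; tilt err [ 0. -0. -0.] then shift tool xyz [ 0.0009 -0.0011  0.0003]
```

```bash
python3 -m handwheel '[[0,-0.008,0,0,0,0,0],[0,-0.005,0,0,0.0205,0,0],[0,0,0,-0.0033,0,0,0],[0,0,0,0,0,0,0],[0,0,0,0,0,0,0],[0,0,0,0,0,0,0]]'
python3 - <<'E'
from h import *
plan(.5984,-.0834,.038,-96.8)
grab('wrist','w7'); W=cloud('w7'); w=W.reshape(-1,3)
for nm,(lo,hi,y0,y1) in dict(arm=(.02,.036,-.225,-.13),plate=(.075,.105,-.12,-.04),clamp=(.034,.05,-.4,-.235)).items():
    t=w[(w[:,2]>lo)&(w[:,2]<hi)&(w[:,0]>.5)&(w[:,0]<.66)&(w[:,1]>y0)&(w[:,1]<y1)]
    if len(t)>20:
        print(nm,len(t),cv2.minAreaRect((t[:,:2]*1000).astype(np.float32)),np.median(t[:,2]))
        if nm=='arm':
            for y in np.arange(-.22,-.13,.02):
                q=t[abs(t[:,1]-y)<.01]; print(y.round(3),np.percentile(q[:,0],[3,97]).round(4) if len(q)>5 else '',np.percentile(q[:,2],[50,90]).round(4) if len(q)>5 else '')
E
```

```text
clock: 21.7
position: [0.5982, -0.0835, 0.0377]
ee_rot: [-2.16, 0.128, 2.161]
force: [-0.3, 1.1, -2.9]
width: 0.148
t 21.7 pos [ 0.5982 -0.0835  0.0377] yaw -96.8 w 0.148 F [-0.3  1.1 -2.9]
turn x: -0.000 rad total; tilt err [-0.      0.0005 -0.0001] then shift tool xyz [-0.0003 -0.0002 -0.0002]
arm 5163 ((586.7360229492188, -176.76162719726562), (96.06858825683594, 19.32950210571289), 83.29928588867188) 0.029479717322293292
-0.22 [0.574  0.5916] [0.0295 0.0303]
-0.2 [0.5757 0.593 ] [0.0295 0.0304]
-0.18 [0.5787 0.5962] [0.0296 0.0304]
-0.16 [0.5801 0.5986] [0.0294 0.0303]
-0.14 [0.5955 0.6011] [0.0291 0.0302]
plate 6216 ((617.4249267578125, -85.40956115722656), (20.829734802246094, 61.296058654785156), 83.93815612792969) 0.09142506402569758
```

```bash
python3 -m handwheel '[[0,0,0.01,0,0,0,0],[0,0,0.01,0,0,0,0],[0,0,0.007,0,0,0,0],[0,0,0.007,0,0,0,0],[0,0,0.007,0,0,0,0],[0,0,0,0,0,0,0]]'
python3 -m handwheel '[[0,0,0.007,0,0,0,0],[0,0,0.007,0,0,0,0],[0,0,0.006,0,0,0,0],[0,0,0,0,0,0,0]]'
python3 -c "
from h import *
plan(.573-.0027*-.1,-.3157,.038,-96.8)"
```

```text
clock: 22.35
position: [0.5933, -0.126, 0.0379]
ee_rot: [-2.159, 0.131, 2.16]
force: [0.6, -0.3, -1.7]
width: 0.147
clock: 22.75
position: [0.5909, -0.1457, 0.0379]
ee_rot: [-2.159, 0.131, 2.16]
force: [-0.7, -1.2, -3.1]
width: 0.146
t 22.75 pos [ 0.5909 -0.1457  0.0379] yaw -96.9 w 0.146 F [-0.7 -1.2 -3.1]
turn x: -0.002 rad total; tilt err [-0.      0.0002 -0.0008] then shift tool xyz [-1.000e-04  1.709e-01 -2.700e-03]
```

```bash
python3 -m handwheel '[[0,0,0.006,0,0,0,0],[0,0,0.006,0,0,0,0],[0,0,0,0,0,0,0]]'
python3 -m handwheel '[[0,0,0.006,0,0,0,0],[0,0,0.006,0,0,0,0],[0,0,0,0,0,0,0]]'
python3 -m handwheel '[[0,0,0.006,0,0,0,0],[0,0,0.006,0,0,0,0],[0,0,0,0,0,0,0]]'
python3 -c "
from h import *
plan(.573-.0027*-.1,-.3157,.038,-96.8)"
```

```text
clock: 23.05
position: [0.5895, -0.1575, 0.0379]
ee_rot: [-2.16, 0.131, 2.16]
force: [-0.8, -0.4, -3.2]
width: 0.153
clock: 23.35
position: [0.5891, -0.1671, 0.0381]
ee_rot: [-2.161, 0.126, 2.159]
force: [2.1, 2.5, -2.5]
width: 0.149
clock: 23.65
position: [0.5877, -0.1781, 0.038]
ee_rot: [-2.161, 0.124, 2.159]
force: [2.3, 5.3, -4.6]
width: 0.15
t 23.65 pos [ 0.5877 -0.1781  0.038 ] yaw -96.71 w 0.15 F [ 2.3  5.3 -4.6]
turn x: 0.002 rad total; tilt err [-0.     -0.0009  0.0023] then shift tool xyz [-0.      0.1383 -0.002 ]
```

```bash
python3 -m handwheel '[[0,0,0.006,0,0,0,0],[0,0,0.006,0,0,0,0],[0,0,0,0,0,0,0]]'
python3 -m handwheel '[[0,0,0.005,0,0,0,0],[0,0,0.004,0,0,0,0],[0,0,0,0,0,0,0]]'
python3 -c "
from h import *
plan(.573-.0027*-.1,-.3157,.038,-96.8)"
```

```text
clock: 23.95
position: [0.5861, -0.1905, 0.0379]
ee_rot: [-2.161, 0.125, 2.159]
force: [2.2, 3.7, -5.3]
width: 0.153
clock: 24.25
position: [0.5851, -0.1994, 0.0379]
ee_rot: [-2.161, 0.125, 2.159]
force: [2.6, 4.7, -4.3]
width: 0.148
t 24.25 pos [ 0.5851 -0.1994  0.0379] yaw -96.72 w 0.148 F [ 2.6  4.7 -4.3]
turn x: 0.001 rad total; tilt err [-0.     -0.0008  0.0017] then shift tool xyz [-1.000e-04  1.169e-01 -2.000e-03]
```

Small steps now, watching for the snap.

```bash
for i in 1; do :; done
python3 -m handwheel '[[0,0,0.002,0,0,0,0],[0,0,0,0,0,0,0]]' | grep -E 'pos|force'
python3 -m handwheel '[[0,0,0.002,0,0,0,0],[0,0,0,0,0,0,0]]' | grep -E 'pos|force'
python3 -m handwheel '[[0,0,0.0015,0,0,0,0],[0,0,0,0,0,0,0]]' | grep -E 'pos|force'
python3 -m handwheel '[[0,0,0.0015,0,0,0,0],[0,0,0,0,0,0,0]]' | grep -E 'pos|force'
```

```text
position: [0.5849, -0.2012, 0.038]
force: [2.4, 5.0, -2.3]
position: [0.5846, -0.2039, 0.038]
force: [2.0, 3.8, -3.2]
position: [0.5842, -0.207, 0.0381]
force: [4.1, -0.7, -2.9]
position: [0.584, -0.2083, 0.0382]
force: [3.5, -0.3, -2.7]
```

```bash
python3 -m handwheel '[[0,0,0.001,0,0,0,0],[0,0,0,0,0,0,0],[0,0,0,0,0,0,0]]' | grep -E 'pos|force'
python3 - <<'E'
from h import *
f=[]
for i in range(3): f.append(observe()['force'])
print(np.round(f,1))
im,d=grab('wrist','w8'); plan(0.584,-.2083,.036,-96.8)
cv2.imwrite('pics/c8.png',cv2.resize(im[110:290,240:480],(800,600),interpolation=2))
E
```

```text
position: [0.5839, -0.2085, 0.0381]
force: [3.7, 2.2, -1.3]
[[ 3.7  2.2 -1.3]
 [ 3.7  2.2 -1.3]
 [ 3.7  2.2 -1.3]]
t 25.4 pos [ 0.5839 -0.2085  0.0382] yaw -96.79 w 0.151 F [ 4.4  2.3 -1.2]
turn x: 0.000 rad total; tilt err [-0.     -0.0007  0.0001] then shift tool xyz [ 0.0022 -0.0002 -0.0001]
```

View pics/c8.png

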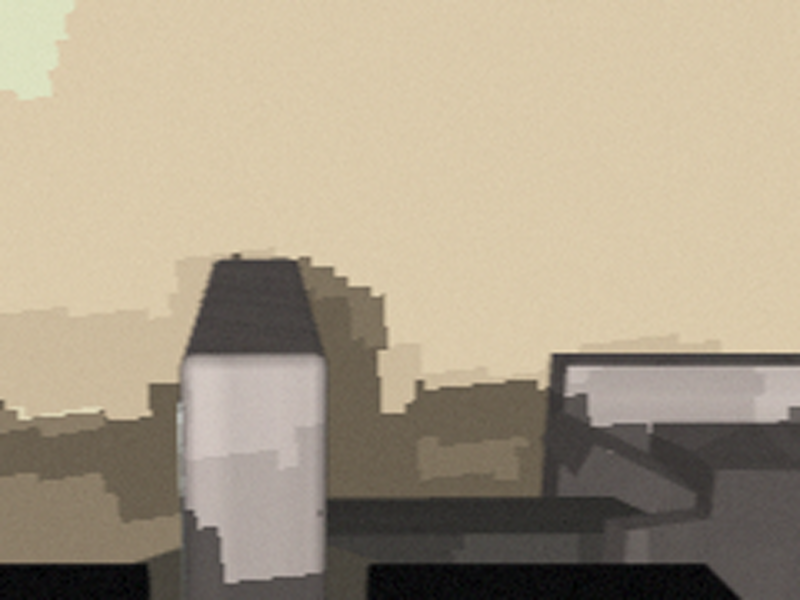

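Force dropped at y≈-0.206 (the snap) and rose again at -0.2085, which fits the end wall 1.5 mm past home. I back off slightly, lower onto the channel floor, and open only partway so the finger clears the clamp.

```bash
python3 -m handwheel '[[0,0,-0.002,0,0,0,0],[0,0.001,0,0,0,0,0],[0,0.001,0,0,0,0,0],[0,0,0,0,0,0,0]]'
python3 -m handwheel '[[0.3,0,0,0,0,0,0],[0.3,0,0,0,0,0,0],[0.3,0,0,0,0,0,0],[0.3,0,0,0,0,0,0]]'
python3 -m handwheel '[[0.3,-0.01,0,0,0,0,0],[0.3,-0.03,0,0,0,0,0],[0.3,-0.04,0,0,0,0,0],[0.3,-0.05,0,0,0,0,0],[0.3,-0.04,0,0,0,0,0],[0.3,-0.04,0,0,0,0,0],[0.3,0,-0.01,0,0,0,0],[0.3,0,0,0,0,0,0]]'
python3 - <<'E'
from h import *
plan(.584,-.207,.25,-96.8)
grab('wrist','w9'); w=cloud('w9').reshape(-1,3)
for nm,(lo,hi,y0,y1) in dict(arm=(.02,.032,-.255,-.22),plate=(.083,.1,-.24,-.17),clamp=(.034,.055,-.4,-.245)).items():
    t=w[(w[:,2]>lo)&(w[:,2]<hi)&(w[:,0]>.5)&(w[:,0]<.66)&(w[:,1]>y0)&(w[:,1]<y1)]
    print(nm,len(t),cv2.minAreaRect((t[:,:2]*1000).astype(np.float32)) if len(t)>10 else '',np.percentile(t[:,2],[50,95]) if len(t) else '')
xh=np.array([-.1184,-.993]); u=w[:,:2]@xh*1000; v=w[:,:2]@np.array([.993,-.1184])*1000; 
k=(w[:,2]>.083)&(w[:,2]<.1)&(w[:,1]>-.24)&(w[:,1]<-.17)&(abs(w[:,0]-.584)<.08)
print('plate u',np.percentile(u[k],[1,50,99]))
k=(w[:,2]>.034)&(w[:,2]<.055)&(w[:,1]<-.245)&(w[:,1]>-.42)&(abs(w[:,0]-.57)<.04)
print('clamp u',np.percentile(u[k],[.5,99.5]))
cv2.imwrite('pics/c9.png',cv2.resize(load('w9')['im'][100:310,180:460],(800,600),interpolation=2))
E
```

```text
clock: 25.8
position: [0.584, -0.2079, 0.0362]
ee_rot: [-2.161, 0.131, 2.16]
force: [4.1, -3.6, 1.3]
width: 0.148
clock: 26.2
position: [0.5831, -0.2064, 0.0356]
ee_rot: [-2.159, 0.128, 2.161]
force: [0.1, -0.8, 0.6]
width: 0.298
clock: 27.0
position: [0.5856, -0.1951, 0.2476]
ee_rot: [-2.164, 0.126, 2.158]
force: [0.1, 0.7, -0.4]
width: 0.299
t 27.0 pos [ 0.5856 -0.1951  0.2476] yaw -96.71 w 0.299 F [ 0.1  0.7 -0.4]
turn x: 0.002 rad total; tilt err [-0.     -0.0027  0.0006] then shift tool xyz [-0.0024  0.012   0.0002]
arm 534 ((573.532470703125, -237.30429077148438), (37.88676452636719, 32.02229690551758), 83.3296127319336) [0.02751396 0.02880985]
plate 1536 ((583.9238891601562, -206.26876831054688), (13.956037521362305, 100.0749282836914), 83.56085205078125) [0.0890833  0.09029123]
clamp 3363 ((567.98193359375, -315.5384216308594), (116.24188995361328, 49.5845832824707), 83.39585876464844) [0.03810825 0.04141936]
plate u [128.54544422 135.41738903 142.66151333]
clamp u [188.33224406 303.37672346]
```

View pics/c9.png

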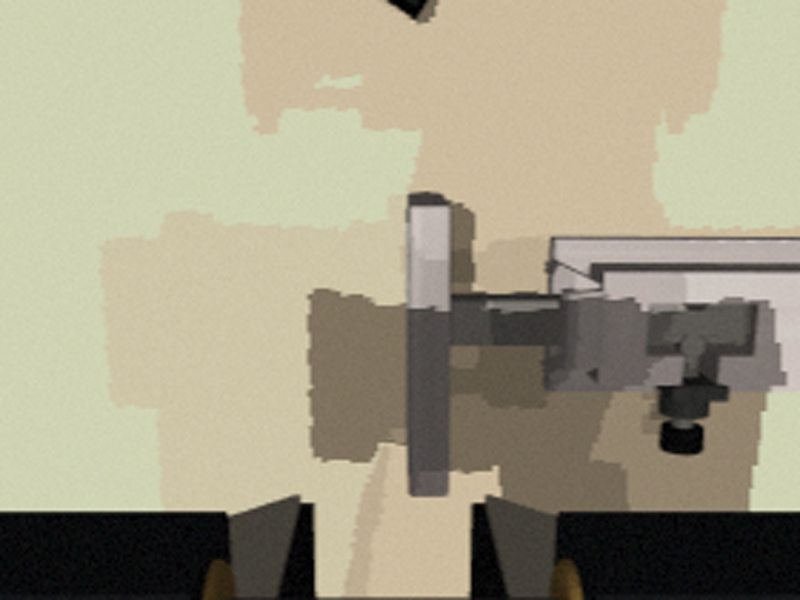

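```bash
python3 -m handwheel '[[0.3,-0.03,0,0.02,0,0,0],[0.3,0,0,0.04,0,0,0],[0.3,0,0,0.04,0,0,0],[0.3,0,0,0.04,0,0,0],[0.3,0,0,0.04,0,0,0],[0.3,0,0,0,0,0,0],[0.3,0,0,0,0,0,0]]' 
python3 - <<'E'
from h import *
grab('top','top9'); grab('side','side9')
xh=np.array([-.1184,-.993]); yh=np.array([.993,-.1184])
for n in('w5','w9'):
    w=cloud(n).reshape(-1,3); u=w[:,:2]@xh*1000; v=w[:,:2]@yh*1000; z=w[:,2]*1000
    k=(z>34)&(z<42)&(u>190)&(u<300); 
    t=(z>34)&(z<42)&(u>210)&(u<225)&(v>570)&(v<680)
    b=(z>6)&(z<14)&(u>255)&(u<295)&(v>560)&(v<680)
    kn=(z>12)&(z<34)&(u>232)&(u<258)&(v>555)&(v<596)
    print(n,'top edge',np.percentile(v[t],[2,98]).round(1),'base',np.percentile(v[b],[2,98]).round(1),'knob outer',np.percentile(v[kn],[1,3,10]).round(1),kn.sum())
A,B=load('top0'),load('top9')
def med(n,lo,hi,b):
    u0,v0,u1,v1=b; w=cloud(n)[v0:v1,u0:u1].reshape(-1,3); w=w[(w[:,2]>lo)&(w[:,2]<hi)]; c=cv2.minAreaRect((w[:,:2]*1000).astype(np.float32)); return np.round(c[0],1),round(c[2],1)
for nm,lo,hi,b in(('dish',.015,.06,(405,110,480,185)),('tumbler',.08,.11,(460,285,520,335)),('lotion',.05,.16,(165,210,215,250)),('rack',.08,.1,(220,195,315,255))): print(nm,med('top0',lo,hi,b),med('top9',lo,hi,b))
print('tin',med('top9',.03,.05,(330,100,400,190)))
cv2.imwrite('pics/c10.png',np.hstack([cv2.resize(B['im'][90:330,150:530],(480,303),interpolation=2),cv2.resize(load('side9')['im'][110:230,300:426],(318,303),interpolation=2)]))
E
```

```text
clock: 27.75
position: [0.4052, -0.1756, 0.2754]
ee_rot: [-2.158, 0.129, 2.161]
force: [0.1, 0.6, 0.6]
width: 0.3
w5 top edge [582.7 626. ] base [572.9 635.8] knob outer [555.5 556.1 558.7] 458
w9 top edge [582.4 625.8] base [572.8 636. ] knob outer [555.4 556.3 558.6] 435
dish (array([ 779.2, -225.9]), 50.6) (array([ 779. , -225.8]), 50.6)
tumbler (array([ 386.4, -305.9]), 88.1) (array([0., 0.]), 0.0)
lotion (array([574.1, 376.7]), 60.8) (array([574.2, 377.1]), 61.1)
rack (array([590.4, 205.4]), 80.8) (array([590.2, 205.4]), 80.8)
tin (array([756.1, -21. ]), 58.7)
```

View pics/c10.png

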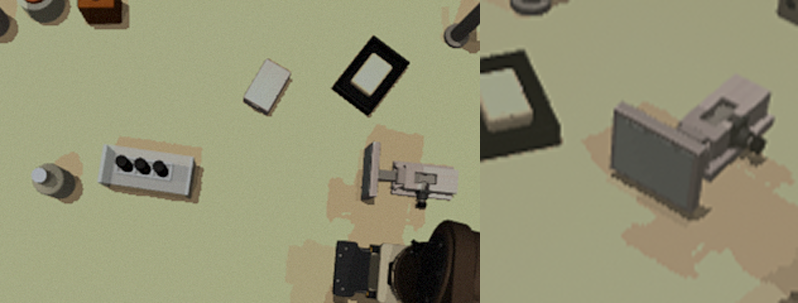

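```bash
python3 - <<'E'
from h import *
xh=np.array([-.1184,-.993]); yh=np.array([.993,-.1184])
for n in('w5','w9'):
    w=cloud(n).reshape(-1,3); u=w[:,:2]@xh*1000; v=w[:,:2]@yh*1000; z=w[:,2]*1000
    b=(z>6)&(z<14)&(u>200)&(u<295)&(v>560)&(v<680)
    kn=(z>14)&(z<34)&(u>228)&(u<262)&(v>535)&(v<575)
    print(n,'base',np.percentile(v[b],[1,99]).round(1),'knob outer',np.percentile(v[kn],[1,3,10,50]).round(1),kn.sum())
for n in('side0','side9'):
    w=cloud(n); w=w[150:215,435:495].reshape(-1,3); t=w[(w[:,2]>.085)&(w[:,2]<.105)]; c=cv2.minEnclosingCircle((t[:,:2]*1000).astype(np.float32)); print(n,'tumbler',len(t),c)
d=cv2.absdiff(load('side0')['im'][150:215,435:495],load('side9')['im'][150:215,435:495]); print('diff',d.mean())
# mirror from side/top views
w=cloud('top9').reshape(-1,3); k=(w[:,2]>.08)&(w[:,2]<.1)&(abs(w[:,0]-.584)<.07)&(abs(w[:,1]+.207)<.04); print('top plate',k.sum(),cv2.minAreaRect((w[k][:,:2]*1000).astype(np.float32)))
E
```

```text
w5 base [572.7 636. ] knob outer [551.7 552.2 553.7 561.1] 284
w9 base [572.6 636. ] knob outer [550.6 551.2 552.7 560.3] 293
side0 tumbler 313 ((386.987548828125, -304.1580810546875), 38.151023864746094)
side9 tumbler 310 ((385.60986328125, -304.250732421875), 37.20521926879883)
diff 13.82059829059829
top plate 309 ((584.864990234375, -208.76966857910156), (16.207809448242188, 99.88385772705078), 82.60847473144531)
```

```bash
python3 -c "
from cell import *
print(observe()['clock']); print(sign_off())"
```

```text
27.85
the job is handed in; nothing more can be done
None
```

The make-up mirror is up in its clamp and released, upright, and I handed the job in at 27.9 s of the 72 s allowed. I first set the tin upright on bare counter at about (0.756, -0.021), roughly 15 cm to the side of the line in front of the mirror. I then pulled the mirror out by its arm, turned it, set it down, and took it again by the plate to slide the arm home.

**Last checks:**
- **Snap:** the push force held at about 4–5 N and dropped to near zero as the plunger went into the notch. After release the plunger knob sits 1.0 mm further out than when empty, which matches the notch (about 5 mm if it were still riding on the arm).
- **Depth:** the arm met a stop where the end wall should be, and I backed off slightly from there. The wrist camera puts the plate 52.7 mm from the mouth, against a nominal 51.5 mm. That 1.2 mm disagreement is within what the cameras can resolve, so I left it.
- **Upright and in line:** the plate's top is about 90 mm above the counter (91 expected), and it is in line with the clamp to within a fraction of a degree by the wrist camera. The coarser top camera read about 0.8° off.
- **Other things:** the dish, lotion bottle and rack are within 0.5 mm of where they started. The robot arm hid the tumbler from the top camera; the side camera shows it within about 1.4 mm, which is measuring noise.

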